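# Drive the stuck hinge pin out of a lamp arm

## Task

Take the steel drift punch from the tool stand and with it press the stuck hinge pin down and out of the lamp-arm knuckle, steadily and gently, until the pin has come to rest on the bottom of the catch tube below. Then stand the punch upright in the hole it came from, fully home, and leave the screwdriver and the other things where they are.

Things in the scene. Friction and masses are not known exactly. Their poses are not given: they have to be found in the camera images.
- fixture_mid (a point): mid-point of the fixture, 96 mm above the bench, level with the knuckle's flat top (the highest part there); x along the lamp tubes. The knuckle, a steel block 44 (x) x 50 x 30 mm with a vertical through hole 10 mm wide in its middle, is clamped so that the hole's mouth lies anywhere up to 8 mm either way from this point along x, and on it in y. Where is not reported.
- pin (a joint): how far the brass hinge pin (8 mm thick, 40 mm long, upright in the hole) is driven down, m: 0 with its upper end 4 mm below the knuckle's top, 0.040 with its foot on the catch tube's floor, a hard stop (upper end 44 mm below the top). Starts at 0 to 0.006. It moves only above about 8 N, resists 2.5 N more per 10 mm/s of speed, and stays where it is left. It takes 40 N at most.
- punch_mid (a point): middle of the drift punch's grip, z up along it. All steel: round grip 18 mm thick, 80 mm long (dark grooves, two near its top, one near its bottom) over a straight shank 8 mm thick, 62 mm long with a flat end; 0.15 to 0.22 kg. It stands in one of the stand's holes, the shoulder under its grip on the stand's top, so its middle is then 110 mm above the bench.
- punch_tip (a point): centre of the flat end of the punch's shank, 102 mm below the middle of its grip.
- stand: fixed grey tool stand, 60 x 160 x 70 mm, origin at the centre of its underside, long side along its y. Two holes in its top, 12 mm wide and 66 mm deep, 40 mm either side of its middle along y.
- driver_mid (a point): screwdriver with a black bulging plastic handle 26 mm thick and 88 mm long (this point is its middle), upright in the stand's other hole, 80 mm from the punch, its top 158 mm above the bench; a bystander.
- mug: white mug, 78 mm wide, 90 mm tall, origin at the centre of its foot; a bystander.
- meter: handheld yellow and black meter, 80 x 160 x 36 mm, lying flat, origin at the centre of its underside; a bystander.
- dish: small open aluminium dish, 100 x 70 x 25 mm, origin at the centre of its underside; a bystander.
- fixture: the fixture that holds the knuckle: aluminium base plate 130 x 100 x 12 mm with two posts 90 mm tall, origin at the centre of its underside, straight below its mid-point. Two dark lamp tubes run 180 mm from the knuckle along its x, their tops 91 mm above the bench at most. Under the hole stands the steel catch tube, its floor 12 mm above the bench. The punch must not press any of it with more than 40 N.
- punch: the same drift punch, origin at the shoulder under its grip, 40 mm below its middle, z up along it.
Not all that is in view belongs to the job. What is shaped like the punch but yellow is not meant.

How it is judged:
On the way, in this order (a step that is already met when the one before it is completed fails the run):
1. the punch's end is in the knuckle's hole, at least 3 mm below its top (horizontal distance between punch_tip and fixture_mid below 0.011 m and z of punch_tip in the frame of fixture_mid below -0.003 m and angle between punch_mid's own z axis and vertical below 0.25 rad), for 0.1 s.
2. the pin is driven fully down by the punch: at least 38.5 of its 40 mm, with the punch's end still at least 36 mm down in the hole (value of joint pin above 0.0385 m and horizontal distance between punch_tip and fixture_mid below 0.011 m and z of punch_tip in the frame of fixture_mid below -0.036 m), for 0.1 s.
At the end, for the whole second after the job is handed in: the pin is at least 38.5 mm down (of 40), and the punch stands released and at rest in the hole it came from: its middle within 7 mm of where it started and within 5 degrees of upright (value of joint pin above 0.0385 m and distance of punch_mid from where it was at the start of the episode below 0.007 m and angle between punch_mid's own z axis and vertical below 0.09 rad and linear speed of punch below 0.02 m/s); the robot touches nothing.
It fails at once if the punch presses the pin, the knuckle or their fixture with more than 40 N (contact force between punch and fixture above 40 N).
It fails at once if the robot itself presses on the fixture, knuckle or pin with more than 10 N (contact force between any of the arm, the fingers and fixture above 10 N).
It fails at once if the screwdriver, mug, meter or dish is moved more than 20 mm (distance of any of driver_mid, mug, meter, dish from where it was at the start of the episode above 0.02 m).
It also fails if it takes over 72 s, if anything falls off the work surface, if the arm or the gripper's body presses on something with over 40 N, if the wrist force passes 120 N, or if a joint passes its speed limit or range.

## Robot

A 6-joint arm with a two-finger parallel gripper is mounted at the origin on the work surface. World frame = base frame: x ahead of the robot, y to its left, z up, the work surface at z = 0. Lengths are in m, angles in rad, forces in N, time in s.
With the tool pointing down it reaches from about 0.375 to 0.9 m from the base axis. Payload 3.1 kg.
Tool frame: the origin (TCP) lies at the centre of the arm's flange, where the gripper is bolted on; the fingertips stand 182 mm ahead of it and the grasp point (between the pads) lies 164 mm ahead of it; z points along the fingers, y is the line along which they close (so a half turn about z gives the same grasp; the last joint's range is limited). The gripper opens to 87 mm and grips with 3 to 60 N. Pads are 19 mm wide; open, the fingers measure 117 mm over their backs; the gripper's body (75 mm by 190 mm) begins 51 mm behind the grasp point.
Start: joints at [-1.492, 0.527, 1.433, -0, 1.181, -0.178], TCP at [0.159, -0.604, 0.405] pointing down, gripper open.
Joint ranges: [-3.08, 3.08], [-0.75, 2.2], [0.22, 2.44], [-1.43, 4.57], [0, 2.65], [-2.85, 2.85]. Speed limits (rad/s): [2.79, 2.79, 3.14, 3.14, 3.14, 3.14].

## Interface

Orientations are given as a unit quaternion [x, y, z, w].
In Python, from rig import * gives the robot as it stands.
- The arm moves only by the tool move_arm, never from a script. Its argument "commands" is a list that holds one entry, the list of rows, each a list of 6 numbers: the shift along the tool's x, y, z in units of 40 mm (1.0 is 40 mm), then the turn, a rotation vector about the tool's x, y, z in rad. A call has 1 to 12 rows; each row is the pose to reach, as a shift and turn from the pose commanded when the call began, along the tool's axes at that moment; what a row does not reach only later rows make up. A row lasts 1/8 s, in which the tool goes at most 62.5 mm and 10.7 degrees, less where a joint would pass 70% of its speed; a pose out of reach is approached as far as the arm can. A call with a gripper value outside its range is refused whole. "claw" is the closure, from -1 (fully open) to 1 (shut), so that 0 is half open, set as the call begins (left out, the last holds). The fingers move at their own pace and stop on an object; "squeeze" is the grip in N (left out, the last holds). Time passes only in rows, so rows that repeat a pose let the fingers close. It gives the time, the measured TCP pose, the force, the opening and the grip force at its end, in the units of the state.
- get_obs(): the state, without advancing time (a new reading comes with each control period).
- camera(name): name is "side" or "top"; returns a dict with "pixels" (400x640x3 uint8, blue, green, red), "range_z" (400x640 float32, m along the optical axis (not along the pixel's ray), 0 where there is no reading), "camera_matrix" (3x3 intrinsics, pixels), "extrinsics" (4x4, takes a point from world to camera coordinates). Camera axes: x right, y up, looking along -z (the intrinsics and any distortion apply to the point x, -y, -z); pixel columns grow to the right and rows downward; lengths in m; the calibration is good to about 2 mm. A picture is of the moment at which its call begins.
- hand_in(): hands the job in; it is judged then, once.
The state is a dict: "time": time; "q": joint angles; "joint_velocities": joint speeds; "joint_torque": joint torques, N m; "position": TCP position; "tool_rot": TCP orientation; "ft_force": force on the tool from outside, world axes, zero at the start; "moment": the same for the moment, N m; "grip_width": finger opening in m; "grip_force": force on a finger pad.
Only numpy, scipy, OpenCV 4.12 (cv2) and the standard library are available. Lean on these libraries where they do the work, as an engineer would, in place of code of your own. Each camera call takes 0.05 s, during which the arm holds its last target. There are 200 camera calls.

## Working session

There is one attempt and no reset: what is moved stays moved. The work goes in short steps, Python scripts to look and compute and a tool call to move; the robot and the scene stay as the last step left them, time stands still between calls to the robot, and variables do not carry over. Pictures are saved under pics/ and viewed, at most 10 in all, crops included, and the job is handed in when it is done.

Besides the shell and the picture viewer there is one more tool, called by a JSON object that holds its "api" and its "payload". move_arm: Moves the arm, as the interface text tells. Its arguments: {"type":"object","properties":{"commands":{"type":"array","items":{"type":"array","items":{"type":"array","items":{"type":"number"}}}},"claw":{"type":"number"},"squeeze":{"type":"number"}},"required":["commands"]}

```bash
mkdir -p pics; ls; cat > h.py <<'E'
from rig import *
import numpy as np, cv2
def shot(n):
    c=camera(n); return c
def pts(c):
    K=np.array(c["camera_matrix"]);E=np.array(c["extrinsics"]);z=np.array(c["range_z"])
    v,u=np.mgrid[0:z.shape[0],0:z.shape[1]]
    P=np.stack([(u-K[0,2])/K[0,0]*z,-(v-K[1,2])/K[1,1]*z,-z],-1)
    return (P-E[:3,3])@E[:3,:3]
def ray(c,u,v,h):
    K=np.array(c["camera_matrix"]);E=np.array(c["extrinsics"])
    d=np.array([(u-K[0,2])/K[0,0],-(v-K[1,2])/K[1,1],-1])@E[:3,:3]; o=-E[:3,3]@E[:3,:3]
    return o+d*(h-o[2])/d[2]
def proj(c,p):
    K=np.array(c["camera_matrix"]);E=np.array(c["extrinsics"]);q=E[:3,:3]@p+E[:3,3]
    return K[0,2]+K[0,0]*q[0]/-q[2], K[1,2]+K[1,1]*-q[1]/-q[2]
E
python3 - <<'E'
from h import *
for n in("top","side"):
    c=shot(n);cv2.imwrite(f"pics/{n}0.png",c["pixels"]);np.savez(f"{n}0.npz",**c)
    E=c["extrinsics"];print(n,c["camera_matrix"],-E[:3,3]@E[:3,:3],[k for k in c])
print(get_obs())
E
```

```text
pics
top [[407.41754286   0.         319.46786788]
 [  0.         407.41754286 204.93708914]
 [  0.           0.           1.        ]] [ 0.3242772  -0.01007407  1.27765748] ['pixels', 'range_z', 'camera_matrix', 'extrinsics']
side [[380.02926048   0.         319.2161438 ]
 [  0.         380.02926048 198.27419447]
 [  0.           0.           1.        ]] [0.10326916 0.42905027 0.75236722] ['pixels', 'range_z', 'camera_matrix', 'extrinsics']
{'time': 0.1, 'q': array([-1.49149886e+00,  5.28368183e-01,  1.43376871e+00, -3.33962035e-05,
        1.18143209e+00, -1.78534805e-01]), 'joint_velocities': array([ 0.00031543, -0.00144103, -0.00289018,  0.00127501, -0.00035693,
       -0.00066915]), 'joint_torque': array([-3.04273672e-04, -4.40986955e+01, -1.77150661e+01,  6.34940690e-02,
        5.33922378e-02, -4.86449528e-05]), 'position': array([ 0.15934426, -0.60402344,  0.40387397]), 'tool_rot': array([ 9.91700516e-01,  1.28565585e-01,  3.35883799e-05, -9.87715614e-04]), 'ft_force': array([-0.71095943, -0.30663593, -0.07946481]), 'moment': array([0.01393134, 0.01447771, 0.00410779]), 'grip_force': 0.0, 'grip_width': 0.08736094435786826}
```

View pics/top0.png

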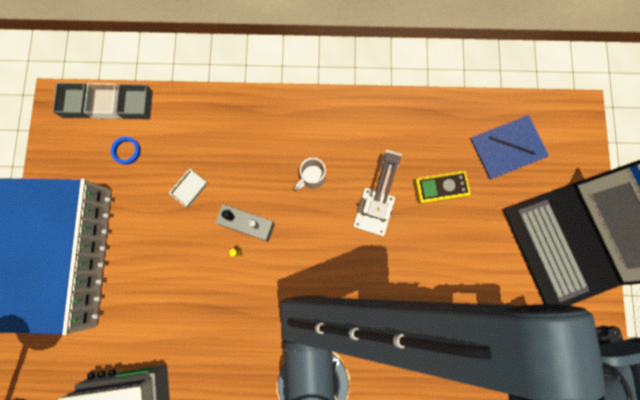

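View pics/side0.png

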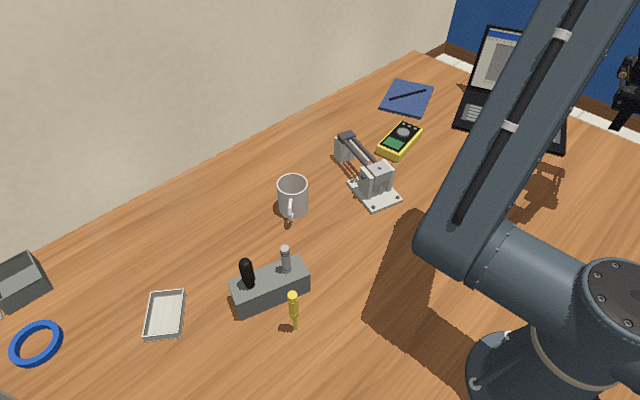

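The top view shows the stand at (245,222), the fixture with its knuckle at (378,208) and tubes running to (392,158), the mug at (312,172), the dish at (188,188) and the meter at (443,187). Things that could be taken for the punch:
- Steel, grooved: top (253,224), side (286,258). This one fits the description.
- Black screwdriver: top (228,214), side (247,272). Not it.
- Yellow decoy: top (234,252), side (293,305). Not it.

```bash
python3 - <<'E'
from h import *
t=dict(np.load("top0.npz"));s=dict(np.load("side0.npz"))
a=cv2.resize(s["pixels"][225:325,220:320],(500,500),interpolation=cv2.INTER_CUBIC)
b=cv2.resize(t["pixels"][190:250,205:285],(400,300),interpolation=cv2.INTER_CUBIC)[:, :300]
d=cv2.resize(t["pixels"][145:240,350:410],(300,475),interpolation=cv2.INTER_CUBIC)
im=np.zeros((500,800,3),np.uint8)
im[:500,:500]=a; im[:475,500:]=d
cv2.imwrite("pics/crop1.png",im)
P=pts(t)
for (u,v) in [(253,224),(228,214),(234,252),(245,222),(378,208),(392,158)]:
    print(u,v,P[v,u].round(4))
def comp(lo,hi,box):
    Z=P[...,2];m=np.zeros(Z.shape,bool);m[box[1]:box[3],box[0]:box[2]]=1
    m&=(Z>lo)&(Z<hi); return m
# stand top
m=comp(.06,.08,(205,190,285,250)); q=P[m][:,:2].astype(np.float32); print("stand",m.sum(),cv2.minAreaRect(q),P[m].mean(0))
for nm,b in(("punch",(243,212,266,236)),("driver",(215,203,242,226))):
    m=comp(.1,.17,b);print(nm,m.sum(),P[m].mean(0),P[m][:,2].max(), np.argwhere(m).mean(0)[::-1])
m=comp(.085,.105,(350,145,410,240));q=P[m][:,:2].astype(np.float32);print("fix top",m.sum(),cv2.minAreaRect(q))
m=comp(.005,.02,(350,145,410,240));q=P[m][:,:2].astype(np.float32);print("base",m.sum(),cv2.minAreaRect(q))
E
```

```text
253 224 [0.4535 0.1743 0.1478]
228 214 [0.4792 0.244  0.1546]
234 252 [0.3751 0.2243 0.1416]
245 222 [0.4678 0.211  0.0707]
378 208 [ 0.516  -0.1835  0.0853]
392 158 [ 0.6685 -0.2254  0.0908]
stand 919 ((0.4702466130256653, 0.21547561883926392), (0.1610490083694458, 0.05988752469420433), 72.23383331298828) [0.46806706 0.21100272 0.06977798]
punch 53 [0.45626545 0.17513574 0.1392347 ] 0.15182491906904474 [253.20754717 223.35849057]
driver 100 [0.48008657 0.24939982 0.14237647] 0.1617704549707847 [227.01 214.26]
fix top 759 ((0.5894488096237183, -0.19782862067222595), (0.08296772092580795, 0.20309796929359436), 74.34200286865234)
base 844 ((0.5833568572998047, -0.1998877227306366), (0.3067971467971802, 0.18765588104724884), 0.5082151889801025)
```

View pics/crop1.png

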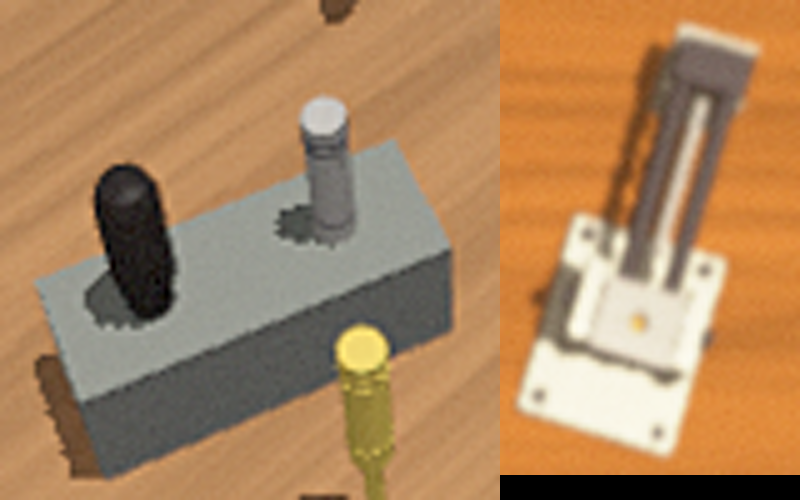

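Close crop: the steel piece with two dark grooves near its top, in the stand's right-hand hole (crop (325,170)), is the punch. The brass pin in the knuckle shows at crop (639,322), which is top pixel (377.8,209.4).

```bash
cat >> h.py <<'E'
from scipy.spatial.transform import Rotation as R
def cmd(p,yawx,p0=None,q0=None):
    "row to reach TCP world p with tool down and tool-x at yawx deg"
    o=get_obs(); p0=o["position"] if p0 is None else np.array(p0); R0=R.from_quat(o["tool_rot"] if q0 is None else q0)
    d=R0.inv().apply(np.array(p)-p0)/0.04
    a=np.radians(yawx)/2; rv=(R0.inv()*R.from_quat([np.cos(a),np.sin(a),0,0])).as_rotvec()
    return np.r_[d,rv].round(3)
E
python3 - <<'E'
from h import *
t=dict(np.load("top0.npz"));s=dict(np.load("side0.npz"))
hsv=cv2.cvtColor(t["pixels"],cv2.COLOR_BGR2HSV)
b=hsv[203:216,371:385]; 
m=np.zeros(hsv.shape[:2]);m[203:216,371:385]=np.clip(b[...,1].astype(float)-60,0,None)
v,u=np.nonzero(m);w=m[v,u];uu,vv=(u*w).sum()/w.sum(),(v*w).sum()/w.sum();print("pin px",uu,vv,len(w), ray(t,uu,vv,.09),ray(t,uu,vv,.096))
print("side proj of hole",proj(s,ray(t,uu,vv,.093)))
# punch top: bright disc in side crop
g=cv2.cvtColor(s["pixels"],cv2.COLOR_BGR2GRAY)
print("punch top side", ray(s,220+325/5-.4,225+118/5-.4,.15))
P=pts(t);m=(P[...,2]>.144)&(P[...,2]<.156);m[:212]=0;m[236:]=0;m[:,:243]=0;m[:,266:]=0
v,u=np.nonzero(m);print("punch top top",u.mean(),v.mean(),ray(t,u.mean(),v.mean(),.15))
# stand contour ray
Z=P[...,2];m=(Z>.06)&(Z<.18);m[:190]=0;m[250:]=0;m[:,:205]=0;m[:,285:]=0
# base plate edges
hs=(hsv[...,1]<60)&(hsv[...,2]>150)
m=hs.copy();m[:180]=0;m[240:]=0;m[:,:350]=0;m[:,405:]=0
c=max(cv2.findContours(m.astype(np.uint8),0,2)[0],key=cv2.contourArea)[:,0]
q=np.array([ray(t,a,b_,.012)[:2] for a,b_ in c],np.float32);print("plate",cv2.minAreaRect(q))
for p,y in(((.40,-.40,.405),30),((.52,-.1,.405),50),((.457,.176,.40),72)):print(cmd(p,y))
E
```

```text
pin px 377.21108179419525 209.08970976253298 10 [ 0.51191785 -0.18048419  0.09      ] [ 0.51096989 -0.17962329  0.096     ]
side proj of hole (np.float64(379.56047607717517), np.float64(168.26077981677284))
punch top side [0.4549977  0.17985598 0.15      ]
punch top top 252.03225806451613 222.41935483870967 [0.45761802 0.17683882 0.15      ]
plate ((0.5379191040992737, -0.18806971609592438), (0.09826137125492096, 0.17269691824913025), 73.43478393554688)
[ 7.118e+00 -3.398e+00 -1.900e-02 -2.000e-03 -1.000e-03 -2.660e-01]
[ 1.1931e+01 -9.8850e+00 -5.0000e-03 -2.0000e-03 -1.0000e-03 -6.1500e-01]
[ 1.2168e+01 -1.6958e+01  1.3400e-01 -2.0000e-03 -1.0000e-03 -9.9900e-01]
```

{"api": "move_arm", "payload": {"commands": [[[1.5,-0.7,0,0,0,-0.05],[3,-1.4,0,0,0,-0.11],[4.5,-2.1,0,0,0,-0.17],[6,-2.8,0,0,0,-0.22],[7.1,-3.4,0,0,0,-0.27],[8,-4.5,0,0,0,-0.33],[9,-5.7,0,0,0,-0.4],[9.9,-6.9,0,0,0,-0.46],[10.7,-8.1,0,0,0,-0.53],[11.5,-9.3,0,0,0,-0.6],[12,-10.6,0,0,0,-0.66],[12.1,-12,0,0,0,-0.73]]], "claw": -0.3}}

```text
time: 1.6
position: [0.5057, -0.015, 0.4045]
tool_rot: [0.88, 0.475, 0.0, 0.0]
ft_force: [0.6, 0.2, 0.4]
grip_width: 0.0563
grip_force: 0.0
```

```bash
python3 - <<'E'
from h import *
o=get_obs();print(o["time"],o["position"],R.from_quat(o["tool_rot"]).as_rotvec(),o["grip_width"],o["ft_force"])
for p in((.457,.177,.40),(.457,.177,.279)):print(cmd(p,72.2))
E
```

```text
1.6 [ 0.50566033 -0.01499583  0.40451053] [2.76389471e+00 1.49260132e+00 1.37390146e-03] 0.05634568905868233 [0.62741633 0.20637652 0.35288119]
[ 3.346e+00 -3.650e+00  1.120e-01  1.000e-03 -0.000e+00 -2.700e-01]
[ 3.345e+00 -3.652e+00  3.137e+00  1.000e-03 -0.000e+00 -2.700e-01]
```

{"api": "move_arm", "payload": {"commands": [[[1.1,-1.2,0,0,0,-0.1],[2.2,-2.4,0,0,0,-0.2],[3.3,-3.6,0,0,0,-0.27],[3.3,-3.6,1,0,0,-0.27],[3.3,-3.6,1,0,0,-0.27],[3.3,-3.6,1,0,0,-0.27]]]}}

```text
time: 2.35
position: [0.458, 0.1722, 0.3652]
tool_rot: [0.809, 0.588, 0.0, 0.0]
ft_force: [1.0, -0.1, -0.2]
grip_width: 0.0567
grip_force: 0.0
```

```bash
python3 - <<'E'
from h import *
o=get_obs();print(o["time"],o["position"],o["joint_velocities"].round(3),o["grip_width"])
for p in((.457,.177,.279),):print(cmd(p,72.2))
s=shot("side");cv2.imwrite("pics/s2.png",cv2.resize(s["pixels"][130:330,190:390],(600,600),interpolation=cv2.INTER_CUBIC))
E
```

```text
2.35 [0.45802001 0.17220323 0.36521165] [-0.016 -0.016 -0.016  0.002 -0.005  0.001] 0.05674249072203869
[ 0.106 -0.062  2.155  0.     0.    -0.003]
```

View pics/s2.png

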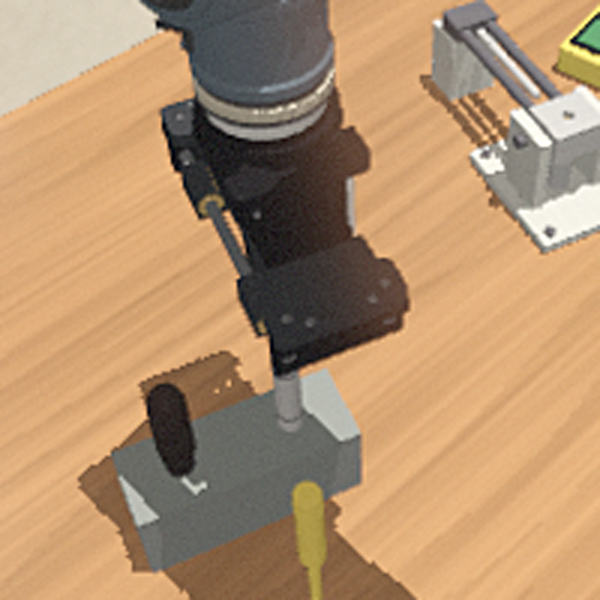

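The gripper is above the punch: it is at crop (288,400) under the fingers, with the driver clear at (170,430). Going down to grasp.

{"api": "move_arm", "payload": {"commands": [[[0.1,-0.1,0.5,0,0,0],[0.1,-0.1,1.2,0,0,0],[0.1,-0.1,1.8,0,0,0],[0.1,-0.1,2.15,0,0,0],[0.1,-0.1,2.15,0,0,0],[0.1,-0.1,2.15,0,0,0]]]}}

```text
time: 3.15
position: [0.4555, 0.1775, 0.2796]
tool_rot: [0.809, 0.588, 0.001, 0.0]
ft_force: [0.6, 0.3, 0.3]
grip_width: 0.0562
grip_force: 0.0
```

{"api": "move_arm", "payload": {"commands": [[[0,0,0,0,0,0],[0,0,0,0,0,0],[0,0,0,0,0,0],[0,0,0,0,0,0],[0,0,0,0,0,0],[0,0,0,0,0,0]]], "claw": 1, "squeeze": 20}}

```text
time: 3.9
position: [0.455, 0.1778, 0.2788]
tool_rot: [0.809, 0.588, 0.0, 0.0]
ft_force: [0.1, 0.4, 0.9]
grip_width: 0.0177
grip_force: 20.0
```

{"api": "move_arm", "payload": {"commands": [[[0,0,0,0,0,0],[0,0,0,0,0,0],[0,0,-0.3,0,0,0],[0,0,-0.8,0,0,0],[0,0,-1.5,0,0,0],[0,0,-2.3,0,0,0],[0,0,-3,0,0,0],[0,0,-3.4,0,0,0],[0,0,-3.4,0,0,0]]], "squeeze": 45}}

```text
time: 5.03
position: [0.4546, 0.1778, 0.4161]
tool_rot: [0.809, 0.588, 0.001, 0.0]
ft_force: [-0.6, 0.2, -0.9]
grip_width: 0.0172
grip_force: 45.0
```

```bash
python3 - <<'E'
from h import *
o=get_obs();print(o["time"],o["position"],o["ft_force"],o["grip_width"])
for p in((.485,0,.415),(.5115,-.18,.415),(.5115,-.18,.40)):print(cmd(p,72.2))
E
```

```text
5.025 [0.4545685  0.1777627  0.41610942] [-0.57038327  0.21451572 -0.91832309] 0.017216733188637333
[-3.994e+00  2.092e+00  2.700e-02  2.000e-03 -1.000e-03 -2.000e-03]
[-8.071e+00  4.108e+00  2.700e-02  2.000e-03 -1.000e-03 -2.000e-03]
[-8.072e+00  4.107e+00  4.020e-01  2.000e-03 -1.000e-03 -2.000e-03]
```

{"api": "move_arm", "payload": {"commands": [[[-0.8,0.4,0,0,0,0],[-1.8,0.9,0,0,0,0],[-2.8,1.4,0,0,0,0],[-3.8,1.95,0,0,0,0],[-4.8,2.5,0,0,0,0],[-5.8,3,0,0,0,0],[-6.8,3.5,0,0,0,0],[-7.6,3.9,0,0,0,0],[-8.05,4.1,0.2,0,0,0],[-8.05,4.1,0.4,0,0,0],[-8.05,4.1,0.4,0,0,0],[-8.05,4.1,0.4,0,0,0]]]}}

```text
time: 6.52
position: [0.5116, -0.1777, 0.3985]
tool_rot: [0.808, 0.589, -0.0, -0.001]
ft_force: [1.5, -0.3, -1.5]
grip_width: 0.0172
grip_force: 45.0
```

```bash
python3 - <<'E'
from h import *
o=get_obs();print(o["time"],o["position"],R.from_quat(o["tool_rot"]).as_matrix()[:,2])
s=shot("side");np.savez("s3.npz",**s)
p=o["position"];print("grasp px",proj(s,p-[0,0,.164]),"tip px expected",proj(s,p-[0,0,.271]), "hole exp", proj(s,np.array([.5115,-.18,.096])))
cv2.imwrite("pics/s3.png",cv2.resize(s["pixels"][110:220,320:430],(770,770),interpolation=cv2.INTER_CUBIC)[:600])
t=shot("top");np.savez("t3.npz",**t)
E
```

```text
6.525 [ 0.51155624 -0.17771192  0.39854148] [-9.24236463e-04  9.42974127e-04 -9.99999128e-01]
grasp px (np.float64(386.47544812389646), np.float64(122.9184176808211)) tip px expected (np.float64(380.620077003015), np.float64(158.43074628712435)) hole exp (np.float64(379.6742546535044), np.float64(167.39195008937648))
```

View pics/s3.png

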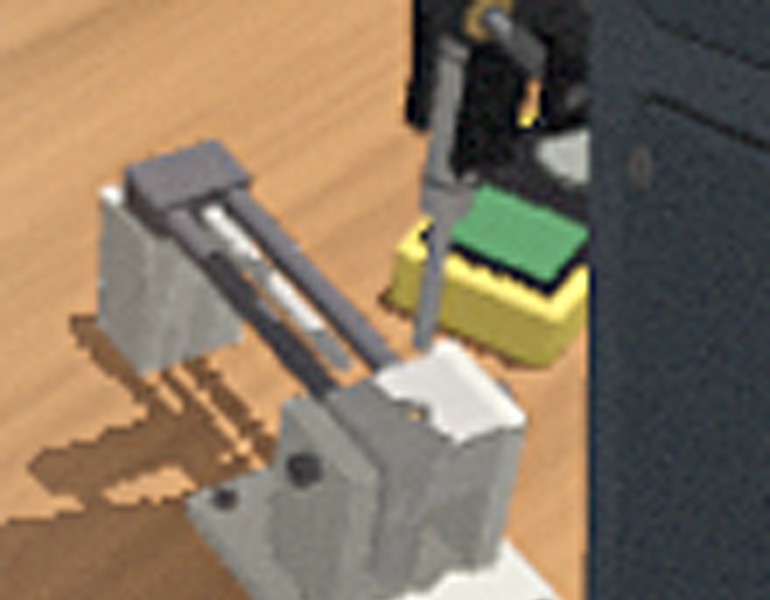

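The side view shows the tip at (380.3,159.0), against an expected (380.6,158.4), so the punch hangs straight. The hole mouth is near (378.8,168.2). I'll measure both sub-pixel in this view so calibration errors cancel.

```bash
python3 - <<'E'
from h import *
o=get_obs();p=o["position"];print(p)
s=dict(np.load("s3.npz"));t=dict(np.load("t3.npz"));t0=dict(np.load("top0.npz"));s0=dict(np.load("side0.npz"))
print("t3 hole visible?",t["pixels"][205:214,374:382].astype(int).sum(2).tolist()[4])
# shank centreline: saturation contrast vs wood/green/yellow
hs=cv2.cvtColor(s["pixels"],cv2.COLOR_BGR2HSV).astype(float)
for v in range(140,160):
    r=hs[v,372:394,1]; w=np.clip(110-r,0,None)
    print(v, r.astype(int).tolist())
for n,c,(u0,u1,v0,v1) in(("side0",s0,(371,388,161,175)),("side3",s,(371,388,161,175)),("top0",t0,(370,386,202,217))):
    print(n);print(cv2.cvtColor(c["pixels"],cv2.COLOR_BGR2HSV)[v0:v1,u0:u1,1]);print(cv2.cvtColor(c["pixels"],cv2.COLOR_BGR2GRAY)[v0:v1,u0:u1])
E
```

```text
[ 0.51179636 -0.17806466  0.39900766]
t3 hole visible? [163, 161, 173, 199, 189, 206, 220, 245]
140 [124, 126, 119, 122, 121, 123, 123, 118, 87, 39, 6, 14, 13, 10, 29, 95, 98, 95, 96, 94, 100, 99]
141 [120, 123, 122, 119, 120, 120, 121, 132, 134, 111, 8, 13, 12, 61, 81, 106, 101, 96, 97, 100, 92, 98]
142 [123, 119, 124, 124, 121, 121, 122, 132, 143, 15, 6, 17, 38, 109, 102, 102, 97, 97, 100, 98, 95, 97]
143 [122, 123, 121, 115, 119, 122, 126, 139, 50, 29, 10, 15, 57, 111, 99, 99, 97, 97, 96, 94, 100, 99]
144 [120, 119, 121, 117, 124, 127, 127, 136, 121, 17, 12, 8, 30, 117, 103, 100, 96, 96, 96, 97, 98, 101]
145 [116, 123, 121, 117, 128, 131, 118, 117, 134, 28, 4, 8, 26, 118, 61, 112, 105, 97, 101, 98, 102, 95]
146 [121, 121, 118, 121, 128, 151, 133, 124, 129, 22, 8, 40, 148, 150, 121, 121, 77, 108, 106, 102, 95, 98]
147 [119, 121, 120, 121, 135, 153, 151, 150, 112, 21, 8, 89, 120, 136, 153, 111, 23, 141, 93, 113, 106, 97]
148 [122, 118, 122, 120, 138, 146, 154, 150, 95, 16, 14, 93, 127, 113, 117, 149, 149, 149, 64, 72, 102, 56]
149 [119, 122, 116, 125, 143, 149, 152, 144, 66, 12, 12,
[... 6447 characters left out ...]
 226 230 229 230 229 229 227]
 [222 229 231 230 230 228 218 209 205 217 228 229 227 229 229 228]
 [225 231 231 228 229 222 209 192 185 200 223 228 230 229 230 229]
 [229 231 230 229 227 223 212 199 185 193 222 231 230 229 230 227]
 [232 232 232 231 231 225 218 207 193 203 221 228 229 230 228 226]
 [232 231 231 230 231 230 227 220 213 218 229 228 230 229 228 224]
 [233 233 233 234 231 232 231 229 228 230 229 228 229 227 224 226]
 [228 230 233 234 234 233 232 234 232 231 231 230 231 229 220 224]
 [203 216 224 230 231 231 234 232 232 231 232 233 231 229 225 229]
 [150 169 185 201 216 222 228 230 233 233 231 233 230 229 229 238]
 [131 123 139 150 166 183 198 214 222 228 231 232 230 231 233 243]]
```

{"api": "move_arm", "payload": {"commands": [[[-0.06,0.02,0.2,0,0,0],[-0.06,0.02,0.4,0,0,0],[-0.06,0.02,0.6,0,0,0],[-0.06,0.02,0.6,0,0,0],[-0.06,0.02,0.6,0,0,0]]]}}

```text
time: 7.25
position: [0.5119, -0.1818, 0.3747]
tool_rot: [0.809, 0.588, 0.0, -0.0]
ft_force: [0.2, -0.0, -0.9]
grip_width: 0.0172
grip_force: 45.0
```

```bash
python3 - <<'E'
from h import *
s=shot("side");o=get_obs();p=o["position"];print(o["time"],p,o["ft_force"]);np.savez("s4.npz",**s)
print("tip exp",proj(s,p-[0,0,.2708]),"hole exp",proj(s,np.array([.5118,-.1804,.096])))
a=np.linspace(0,6.28,60);d=np.c_[np.cos(a),np.sin(a),0*a]*.004
print("disc maxv",max(proj(s,p-[0,0,.2708]+x)[1] for x in d))
g=cv2.cvtColor(s["pixels"],cv2.COLOR_BGR2GRAY);h=cv2.cvtColor(s["pixels"],cv2.COLOR_BGR2HSV)[...,1]
print(g[152:174,372:390]);print(h[152:174,372:390])
cv2.imwrite("pics/s4.png",cv2.resize(s["pixels"][140:190,350:410],(720,600),interpolation=cv2.INTER_CUBIC))
E
```

```text
7.3 [ 0.51189821 -0.18176186  0.37485876] [ 0.39269848 -0.0585991  -3.64439381]
tip exp (np.float64(380.39389644391696), np.float64(164.64281321256271)) hole exp (np.float64(379.68541499755867), np.float64(167.26084427970625))
disc maxv 165.70719891715055
[[175 161  78  99 134 145 144 139 127 118 129 128 139 142 143 140 141 137]
 [177 162 100  77 103 135 142 141 122 121 124 130 144 139 143 146 140 141]
 [168 170 160 116 110  87  99 115 121 123 127 132 145 145 142 141 143 144]
 [138 169 175 180 171 119 115  91 106 125 127 128 144 142 145 139 142 143]
 [132 158 174 178 181 183 175 117 112 127 122 110 131 139 143 146 142 143]
 [125 132 158 172 181 181 184 171 113 125 122 103  82 106 130 142 142 143]
 [122 125 127 155 181 176 168 136 116 119 154 199 157 127  81 101 126 142]
 [ 80 123 129 150 178 171 162 137 116 120 184 254 251 215 135 110  85  99]
 [ 64 108 122 128 136 158 164 125 121 123 184 243 243 241 222 180 114 122]
 [ 61  67 105 125 143 160 180 121 116 131 183 225 232 241 240 216 176 181]
 [122  56  79 137 184 214 222 131 120 150 214 220 219 237 242 237 205 176]
 [158 104 111 126 1
[... 1757 characters left out ...]
 12  10  13  14   8  12]
 [  6  12  10  14  14  10  15  15  11  13  11  12  12  10  12  12  15  11]
 [ 10  17  10  12  14  14  11  13  12   9  15  11  10  12  13   9  10  13]
 [ 14  14  14  16  11  14   8   7  14  11  14   9  11  12  13  12  12  13]
 [ 12  13  10  13  15  14  20  28  14   7   9  14  11  10  13  12  11  12]
 [ 14  11  12  13  14  25  55  67  35  13  16  13  13  10  11  10  10   9]
 [ 13  15  15  12  12  18  10   6  10  10  17  10  15  12  10   9   9  10]
 [ 12  10  14  15   8  15  12  10  17  17  18  14  14  13  15  12  13  13]
 [ 10  12  17  12  14  19  15  10  11  15  12  15  13  14  13  17  14  16]
 [ 18  16  18  19  13  13  15  13  15  12  13  14  14  14   8  12  13  18]]
```

View pics/s4.png

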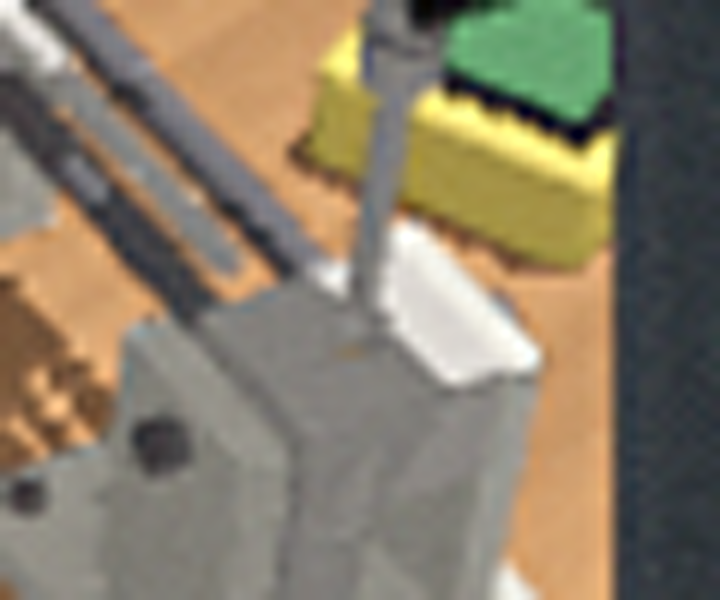

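The tip hovers at about (379.9,164.2) with the hole mouth at (379.0,167.9). The tip therefore needs roughly 4 mm toward the side camera. I'll shift by that and then feel down gently.

{"api": "move_arm", "payload": {"commands": [[[0.05,-0.04,0,0,0,0],[0.09,-0.07,0,0,0,0],[0.09,-0.07,0.1,0,0,0],[0.09,-0.07,0.15,0,0,0],[0.09,-0.07,0.15,0,0,0],[0.09,-0.07,0.15,0,0,0]]]}}

```text
time: 8.05
position: [0.5103, -0.1775, 0.3687]
tool_rot: [0.809, 0.588, 0.0, 0.0]
ft_force: [-0.7, -0.2, -3.1]
grip_width: 0.0172
grip_force: 45.0
```

```bash
python3 - <<'E'
from h import *
s=shot("side");o=get_obs();p=o["position"];print(o["time"],p,o["ft_force"],o["moment"]);np.savez("s5.npz",**s)
s0=np.load("side0.npz")["pixels"]
cv2.imwrite("pics/s5.png",cv2.resize(np.hstack([s["pixels"][150:180,365:395],s0[150:180,365:395]]),(800,400),interpolation=cv2.INTER_NEAREST))
E
```

```text
8.1 [ 0.51028025 -0.17742292  0.3687674 ] [-0.21470707 -1.47310329 -1.75765414] [-0.0795843  -0.09760351  0.03930649]
```

View pics/s5.png

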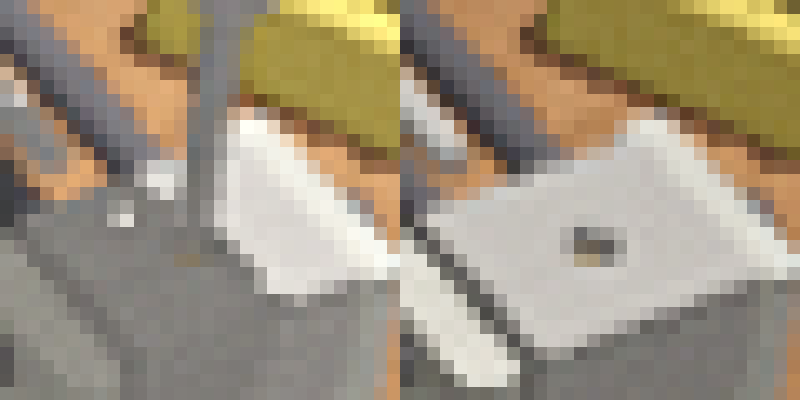

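```bash
python3 - <<'E'
from h import *
s=dict(np.load("s5.npz"));g=cv2.cvtColor(s["pixels"],cv2.COLOR_BGR2GRAY);h=cv2.cvtColor(s["pixels"],cv2.COLOR_BGR2HSV)[...,1]
print(g[160:173,374:386]);print(h[160:173,374:386]);print((s["pixels"][160:173,374:386,0].astype(int)-s["pixels"][160:173,374:386,2]))
E
```

```text
[[124 125 138 158 160 116 121 154 218 241 242 240]
 [107 123 135 156 172 106 116 151 211 222 232 241]
 [ 89 145 200 201 191 109 122 169 228 218 221 236]
 [106 166 230 229 186 113 125 180 227 216 217 224]
 [126 119 163 216 155 117 127 176 225 214 216 215]
 [163 123 124 126 137 116 140 199 223 217 218 216]
 [221 118 128 128 141 120 145 208 228 219 214 214]
 [120 125 128 121 116 120 115 157 220 220 215 218]
 [127 130 128 121 120 123 110 101 157 220 222 220]
 [130 131 128 129 123 121 119 117 118 159 220 222]
 [126 125 126 129 128 131 135 130 121 117 169 231]
 [126 130 128 132 133 131 131 130 127 125 165 226]
 [130 132 130 127 132 129 131 133 131 129 124 114]]
[[ 10   8  67 132 121  15  10  11  13  10  10  14]
 [  9  14   9  62  95   7   2  10   8   9  12   9]
 [ 16  10   8   5   5   7  16   9  10  10  12  15]
 [ 12  14  10   9  12  16  12  11  10  12  12  12]
 [ 18  13  11  10  13  17  14  13  12  11  10   9]
 [ 14  18  14  20   6  15  12  11   9  12  12  10]
 [ 12  19  10  14  16  10  12  11  11  11  12  13]
 [ 15  12  18  10  13  15  11  13  13  10  12  11]
 [ 18  14   4  15  22  24  1
[... 347 characters left out ...]
   -9]
 [   5   -6   -6   -2   -4   -3   -8   -6   -9   -9  -11  -14]
 [  -5   -9   -9   -8   -9   -7   -6   -8   -9  -10  -10  -11]
 [  -9   -6   -7   -9   -8   -8   -7   -9  -11   -9   -9   -8]
 [  -9   -9   -7  -10   -3   -7   -7   -9   -8  -10  -10   -9]
 [ -11   -9   -5   -7   -9   -5   -7   -9  -10  -10  -10  -11]
 [  -7   -6   -9   -5   -6   -7   -5   -8  -11   -9  -10  -10]
 [  -9   -7   -2   -7  -11  -12   -7   -4   -8  -11  -10  -10]
 [  -7   -6   -7   -9  -29  -34  -14   -7   -5   -9  -12  -11]
 [  -8   -6   -7   -5   -7   -3   -7   -7   -4   -6  -10  -10]
 [  -4   -7   -5   -6   -9   -4   -5   -7   -6   -5   -8   -9]
 [  -7   -8   -9   -8   -7   -8   -6   -8   -7   -7   -6   -7]]
```

Readings agree that the tip is about centred in depth. Now I'll feel down slowly.

{"api": "move_arm", "payload": {"commands": [[[0,0,0.03,0,0,0],[0,0,0.06,0,0,0],[0,0,0.09,0,0,0],[0,0,0.12,0,0,0],[0,0,0.12,0,0,0]]]}}

```text
time: 8.72
position: [0.5104, -0.1774, 0.3661]
tool_rot: [0.809, 0.588, 0.0, 0.001]
ft_force: [-1.6, 0.8, 11.8]
grip_width: 0.0174
grip_force: 45.0
```

{"api": "move_arm", "payload": {"commands": [[[0,0,-0.03,0,0,0],[0.01,0.01,-0.03,0,0,0],[0.018,-0.002,-0.03,0,0,0],[0.026,-0.012,-0.03,0,0,0],[0.033,-0.022,-0.03,0,0,0],[0.041,-0.031,-0.03,0,0,0],[0.041,-0.031,-0.03,0,0,0]]]}}

```text
time: 9.6
position: [0.51, -0.1762, 0.3665]
tool_rot: [0.808, 0.588, -0.0, 0.002]
ft_force: [-1.5, -1.6, 6.7]
grip_width: 0.0175
grip_force: 45.0
```

```bash
python3 - <<'E'
from h import *
o=get_obs();print(o["position"],o["ft_force"],o["moment"])
E
```

```text
[ 0.50997641 -0.17624046  0.36647836] [-1.53013906 -1.62557679  6.73885585] [-0.42694281  0.31284348  0.03258109]
```

{"api": "move_arm", "payload": {"commands": [[[-0.008,0.01,0,0,0,0],[-0.016,0.02,0,0,0,0],[-0.023,0.029,0,0,0,0],[-0.031,0.039,0,0,0,0],[-0.039,0.049,0,0,0,0],[-0.047,0.059,0,0,0,0],[-0.054,0.069,0,0,0,0],[-0.062,0.078,0,0,0,0],[-0.062,0.078,0,0,0,0]]]}}

```text
time: 10.72
position: [0.5112, -0.1783, 0.3662]
tool_rot: [0.809, 0.588, -0.0, -0.001]
ft_force: [-3.4, 2.2, 9.2]
grip_width: 0.0172
grip_force: 45.0
```

```bash
python3 - <<'E'
from h import *
o=get_obs();print(o["position"],o["ft_force"],o["moment"])
s=shot("side");np.savez("s6.npz",**s)
s0=np.load("side0.npz")["pixels"]
g=cv2.cvtColor(s["pixels"],cv2.COLOR_BGR2GRAY)
print(g[158:173,374:386])
f=cv2.convertScaleAbs(s["pixels"][150:180,365:395],alpha=1.7,beta=-100)
cv2.imwrite("pics/s6.png",cv2.resize(np.hstack([f,s0[150:180,365:395]]),(800,400),interpolation=cv2.INTER_NEAREST))
E
```

```text
[ 0.51124247 -0.17825927  0.36618013] [-3.41726467  2.15801229  9.20937722] [0.54636034 0.75709727 0.02684939]
[[127 153 183 179 167 119 122 132 170 194 158 125]
 [130 148 178 171 160 118 120 155 225 253 249 215]
 [119 128 137 162 152 111 120 156 220 236 242 241]
 [105 121 137 149 152 113 119 164 227 222 233 240]
 [ 85 144 203 200 186 114 119 168 228 217 220 236]
 [100 164 232 225 148 114 124 179 225 216 216 224]
 [154 116 165 212 131 119 131 185 224 217 214 216]
 [228 115 120 128 134 116 153 212 225 218 217 215]
 [216 121 127 124 120 123 152 204 220 222 217 215]
 [121 126 125 124 117 125 118 110 154 216 217 217]
 [127 131 128 121 120 128 116 111 113 163 226 218]
 [132 131 127 122 121 127 116 117 122 163 222 223]
 [127 130 130 131 126 129 130 130 127 118 157 222]
 [129 127 131 132 134 128 128 131 129 125 119 159]
 [130 130 131 133 131 129 128 130 133 132 128 122]]
```

View pics/s6.png

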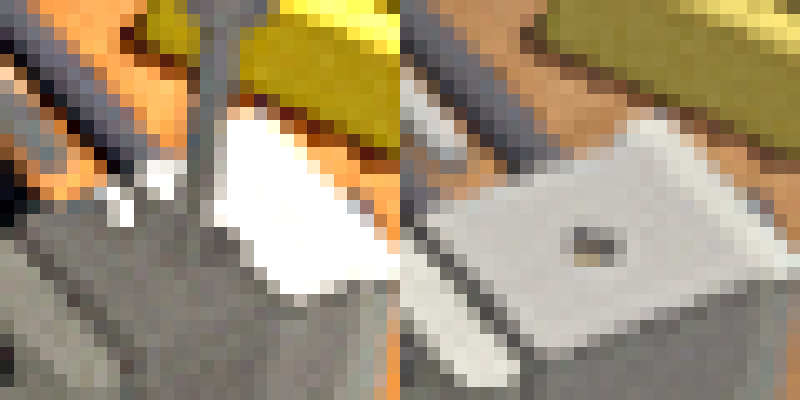

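Brass is now covered, so depth is close. The hole shows as a dark sliver to the right of the shank (col 381, rows 167–168), so the tip must go about 1.4 mm in +u. I'll lift, shift, press lightly and sweep in depth.

{"api": "move_arm", "payload": {"commands": [[[0,0,-0.07,0,0,0],[-0.028,-0.022,-0.07,0,0,0],[-0.028,-0.022,-0.03,0,0,0],[-0.028,-0.022,-0.01,0,0,0],[-0.02,-0.032,-0.01,0,0,0],[-0.013,-0.042,-0.01,0,0,0],[-0.005,-0.051,-0.01,0,0,0],[-0.005,-0.051,-0.01,0,0,0]]]}}

```text
time: 11.78
position: [0.5101, -0.1786, 0.3657]
tool_rot: [0.809, 0.588, 0.0, 0.001]
ft_force: [1.1, -2.4, -3.4]
grip_width: 0.0173
grip_force: 45.0
```

```bash
python3 - <<'E'
from h import *
o=get_obs();p=o["position"];print(p,o["ft_force"],o["moment"],"w,c",p[0]*.83+p[1]*.557,-p[0]*.557+p[1]*.83)
E
```

```text
[ 0.51008375 -0.1786328   0.36572567] [ 1.05264817 -2.40700545 -3.36325678] [-0.58704626 -0.48749809 -0.02328   ] w,c 0.3238710448381127 -0.432381874358286
```

The force vanished and z dropped, so the tip is in the mouth. Ease down.

{"api": "move_arm", "payload": {"commands": [[[-0.006,0.008,0,0,0,0],[-0.006,0.008,0.03,0,0,0],[-0.006,0.008,0.06,0,0,0],[-0.006,0.008,0.09,0,0,0],[-0.006,0.008,0.09,0,0,0]]]}}

```text
time: 12.4
position: [0.5102, -0.1788, 0.3621]
tool_rot: [0.809, 0.588, 0.0, 0.001]
ft_force: [2.1, -1.6, -1.5]
grip_width: 0.017
grip_force: 45.0
```

{"api": "move_arm", "payload": {"commands": [[[0,0,0.03,0,0,0],[0,0,0.06,0,0,0],[0,0,0.09,0,0,0],[0,0,0.12,0,0,0],[0,0,0.15,0,0,0],[0,0,0.18,0,0,0],[0,0,0.21,0,0,0],[0,0,0.24,0,0,0]]]}}

```text
time: 13.4
position: [0.5103, -0.1788, 0.3542]
tool_rot: [0.809, 0.588, 0.0, 0.001]
ft_force: [-0.1, -0.9, 10.4]
grip_width: 0.0173
grip_force: 45.0
```

{"api": "move_arm", "payload": {"commands": [[[0,0,0.03,0,0,0],[0,0,0.06,0,0,0],[0,0,0.09,0,0,0],[0,0,0.12,0,0,0],[0,0,0.15,0,0,0],[0,0,0.18,0,0,0],[0,0,0.21,0,0,0],[0,0,0.24,0,0,0],[0,0,0.27,0,0,0],[0,0,0.3,0,0,0]]]}}

```text
time: 14.65
position: [0.5103, -0.1789, 0.3423]
tool_rot: [0.809, 0.588, 0.0, 0.001]
ft_force: [0.4, -2.6, 12.5]
grip_width: 0.0171
grip_force: 45.0
```

{"api": "move_arm", "payload": {"commands": [[[0,0,0.03,0,0,0],[0,0,0.06,0,0,0],[0,0,0.09,0,0,0],[0,0,0.12,0,0,0],[0,0,0.15,0,0,0],[0,0,0.18,0,0,0],[0,0,0.21,0,0,0],[0,0,0.24,0,0,0],[0,0,0.27,0,0,0],[0,0,0.3,0,0,0],[0,0,0.33,0,0,0]]]}}

```text
time: 16.02
position: [0.5104, -0.1789, 0.3292]
tool_rot: [0.809, 0.588, 0.0, 0.001]
ft_force: [0.3, -2.3, 12.1]
grip_width: 0.0175
grip_force: 45.0
```

{"api": "move_arm", "payload": {"commands": [[[0,0,0.02,0,0,0],[0,0,0.04,0,0,0],[0,0,0.06,0,0,0],[0,0,0.08,0,0,0],[0,0,0.1,0,0,0],[0,0,0.12,0,0,0],[0,0,0.14,0,0,0],[0,0,0.14,0,0,0]]]}}

```text
time: 17.02
position: [0.5104, -0.1789, 0.3231]
tool_rot: [0.809, 0.588, 0.0, 0.001]
ft_force: [1.5, -2.2, 8.9]
grip_width: 0.0176
grip_force: 45.0
```

{"api": "move_arm", "payload": {"commands": [[[0,0,0.015,0,0,0],[0,0,0.03,0,0,0],[0,0,0.045,0,0,0],[0,0,0.045,0,0,0]]]}}

```text
time: 17.52
position: [0.5104, -0.1789, 0.3224]
tool_rot: [0.809, 0.588, 0.0, 0.001]
ft_force: [-0.7, -1.4, 15.4]
grip_width: 0.0171
grip_force: 45.0
```

{"api": "move_arm", "payload": {"commands": [[[0,0,0.02,0,0,0],[0,0,0.02,0,0,0],[0,0,0.02,0,0,0],[0,0,0.02,0,0,0]]]}}

```text
time: 18.02
position: [0.5104, -0.1789, 0.3223]
tool_rot: [0.809, 0.588, 0.001, 0.002]
ft_force: [-0.4, -1.3, 19.7]
grip_width: 0.0172
grip_force: 45.0
```

Hard stop reached: force rises with no travel, and the tip is 44 mm below the top. Withdrawing straight up.

{"api": "move_arm", "payload": {"commands": [[[0,0,-0.1,0,0,0],[0,0,-0.4,0,0,0],[0,0,-0.8,0,0,0],[0,0,-1.2,0,0,0],[0,0,-1.6,0,0,0],[0,0,-2,0,0,0],[0,0,-2.35,0,0,0],[0,0,-2.35,0,0,0]]]}}

```text
time: 19.02
position: [0.5097, -0.1782, 0.4132]
tool_rot: [0.809, 0.588, 0.0, -0.0]
ft_force: [0.3, 0.1, -2.5]
grip_width: 0.0173
grip_force: 45.0
```

```bash
python3 - <<'E'
from h import *
o=get_obs();print(o["position"],o["ft_force"])
for p in((.48,0,.416),(.455,.1778,.416)):print(cmd(p,72.2))
E
```

```text
[ 0.50971671 -0.17822728  0.4132258 ] [ 0.32025131  0.06511412 -2.49777497]
[ 4.011e+00 -2.078e+00 -6.500e-02 -1.000e-03 -1.000e-03 -2.000e-03]
[ 8.048e+00 -4.041e+00 -6.100e-02 -1.000e-03 -1.000e-03 -2.000e-03]
```

{"api": "move_arm", "payload": {"commands": [[[0.8,-0.4,-0.05,0,0,0],[1.8,-0.9,-0.05,0,0,0],[2.8,-1.4,-0.05,0,0,0],[3.8,-1.9,-0.05,0,0,0],[4.8,-2.45,-0.05,0,0,0],[5.8,-2.95,-0.05,0,0,0],[6.8,-3.45,-0.05,0,0,0],[7.6,-3.85,-0.05,0,0,0],[8.05,-4.04,-0.05,0,0,0],[8.05,-4.04,-0.05,0,0,0],[8.05,-4.04,-0.05,0,0,0],[8.05,-4.04,-0.05,0,0,0]]]}}

```text
time: 20.52
position: [0.4555, 0.1766, 0.4147]
tool_rot: [0.809, 0.588, -0.0, -0.0]
ft_force: [0.2, -0.1, -1.7]
grip_width: 0.017
grip_force: 45.0
```

```bash
python3 - <<'E'
from h import *
o=get_obs();print(o["position"],o["ft_force"])
print(cmd((.4548,.1778,.36),72.2))
E
```

```text
[0.45549108 0.17663222 0.41470207] [ 0.18015908 -0.11667912 -1.69299762]
[ 2.300e-02 -2.500e-02  1.368e+00 -1.000e-03  1.000e-03 -4.000e-03]
```

{"api": "move_arm", "payload": {"commands": [[[0.025,-0.02,0.4,0,0,0],[0.025,-0.02,0.9,0,0,0],[0.025,-0.02,1.4,0,0,0],[0.025,-0.02,1.65,0,0,0],[0.025,-0.02,1.65,0,0,0],[0.025,-0.02,1.65,0,0,0]]]}}

```text
time: 21.28
position: [0.4554, 0.1785, 0.3495]
tool_rot: [0.809, 0.588, 0.001, 0.0]
ft_force: [-0.4, -1.0, -2.7]
grip_width: 0.017
grip_force: 45.0
```

```bash
python3 - <<'E'
from h import *
o=get_obs();print(o["position"],o["ft_force"])
print(cmd((.4549,.1778,.34),72.2))
E
```

```text
[0.45536385 0.17854916 0.34953912] [-0.37159418 -1.04932122 -2.72238177]
[-0.022 -0.006  0.238  0.001 -0.001 -0.003]
```

{"api": "move_arm", "payload": {"commands": [[[-0.02,-0.006,0.05,0,0,0],[-0.02,-0.006,0.12,0,0,0],[-0.02,-0.006,0.19,0,0,0],[-0.02,-0.006,0.26,0,0,0],[-0.02,-0.006,0.3,0,0,0],[-0.02,-0.006,0.3,0,0,0]]]}}

```text
time: 22.02
position: [0.4547, 0.178, 0.3368]
tool_rot: [0.809, 0.588, 0.0, 0.0]
ft_force: [1.4, 0.2, -2.0]
grip_width: 0.0174
grip_force: 45.0
```

{"api": "move_arm", "payload": {"commands": [[[0,0,0.15,0,0,0],[0,0,0.35,0,0,0],[0,0,0.55,0,0,0],[0,0,0.75,0,0,0],[0,0,0.95,0,0,0],[0,0,1.15,0,0,0],[0,0,1.3,0,0,0],[0,0,1.36,0,0,0],[0,0,1.4,0,0,0],[0,0,1.4,0,0,0]]]}}

```text
time: 23.28
position: [0.4546, 0.178, 0.2809]
tool_rot: [0.809, 0.588, 0.0, 0.0]
ft_force: [2.6, -0.7, -3.4]
grip_width: 0.0173
grip_force: 45.0
```

{"api": "move_arm", "payload": {"commands": [[[0,0,0.03,0,0,0],[0,0,0.06,0,0,0],[0,0,0.06,0,0,0],[0,0,0.06,0,0,0]]]}}

```text
time: 23.78
position: [0.4546, 0.178, 0.2788]
tool_rot: [0.809, 0.588, 0.0, 0.0]
ft_force: [1.7, -1.1, 2.2]
grip_width: 0.0171
grip_force: 45.0
```

Seated: the z is the same as at the grasp, with contact force beginning. Reduce the grip, then open.

{"api": "move_arm", "payload": {"commands": [[[0,0,0,0,0,0],[0,0,0,0,0,0]]], "squeeze": 5}}

```text
time: 24.02
position: [0.4546, 0.178, 0.2788]
tool_rot: [0.809, 0.588, 0.0, 0.0]
ft_force: [2.3, -1.4, 3.1]
grip_width: 0.018
grip_force: 5.0
```

{"api": "move_arm", "payload": {"commands": [[[0,0,0,0,0,0],[0,0,0,0,0,0],[0,0,0,0,0,0],[0,0,0,0,0,0],[0,0,0,0,0,0]]], "claw": -0.3}}

```text
time: 24.65
position: [0.4544, 0.178, 0.2785]
tool_rot: [0.809, 0.588, -0.0, -0.0]
ft_force: [-0.3, -0.5, -0.2]
grip_width: 0.0548
grip_force: 0.0
```

{"api": "move_arm", "payload": {"commands": [[[0,0,-0.4,0,0,0],[0,0,-1,0,0,0],[0,0,-1.7,0,0,0],[0,0,-2.4,0,0,0],[0,0,-3,0,0,0],[-1.2,0,-3.2,0,0,0],[-2.5,0,-3.2,0,0,0],[-3.5,0,-3.2,0,0,0],[-4,0,-3.2,0,0,0],[-4,0,-3.2,0,0,0],[-4,0,-3.2,0,0,0]]]}}

```text
time: 26.02
position: [0.4054, 0.0261, 0.4066]
tool_rot: [0.809, 0.588, 0.0, 0.0]
ft_force: [-0.5, 0.0, -0.5]
grip_width: 0.0566
grip_force: 0.0
```

```bash
python3 - <<'E'
from h import *
o=get_obs();print(o["position"],o["ft_force"],o["grip_width"])
s=shot("side");s0=np.load("side0.npz")["pixels"]
cv2.imwrite("pics/s7.png",cv2.resize(np.hstack([s["pixels"][225:325,220:320],s0[225:325,220:320]]),(800,400),interpolation=cv2.INTER_CUBIC))
E
```

```text
[0.40535097 0.02607491 0.40664484] [-0.52581295  0.01958631 -0.4908636 ] 0.05664790827426336
```

View pics/s7.png

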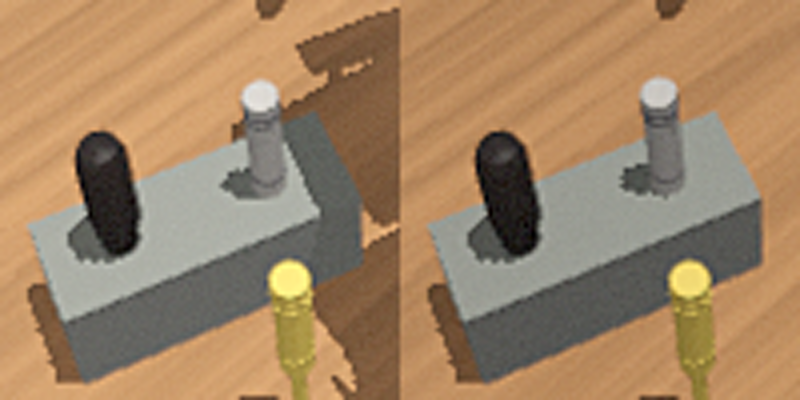

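The punch stands upright and fully seated, within about 2 mm of its start (crop (262,140), against (260,137) before). The driver and the yellow decoy are unmoved.

```bash
python3 -c "
from rig import *
print(hand_in())"
```

```text
the job is handed in; nothing more can be done
None
```

The pin was pressed down to its hard stop with at most about 20 N measured, the punch is back upright and fully home in its hole, and the job was handed in at about 26 s; no verdict was returned.

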